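Cover the bench spinner and hold its run plunger at half travel

TASK

Pick the larger of the two knobbed steel covers off the table and set it on the open bowl of the bench spinner, without dropping it, so that it sits seated and level; then let go of it. Only then press the spring-loaded run plunger at the other end of the spinner down to half of its 20 mm travel (dark ring on its stem level with the collar; never to the stop) and keep it pressed there: the program finishes while still holding it. Leave the smaller cover, the tape roll and the vials where they are.

Things in the scene. Friction and masses are not known exactly. Their poses are not given: they have to be found in the camera images.
- spinner: fixed bench spinner: white base 120 x 230 x 50 mm (its x, y, z). Origin: centre of its underside, on the table. 52 mm towards +y stands an open round steel bowl, 100 mm outer and 92 mm inner diameter, rim 95 mm above the table, with a low grey rotor inside (top 14 mm below the rim). 80 mm towards -y is the run plunger
- bowl_rim (a point): centre of the bowl's mouth, in the plane of the rim (95 mm above the table); z up
- cover: larger loose cover, about 0.14 kg: steel plate 106 mm across, 5 mm thick; under it a centring disc 86 mm across, 6 mm deep, that drops into the bowl with 3 mm play all round; on top a grey cylinder knob, 24 mm across, 28 mm high, to grip. Origin: centre of the disc's underside, z up; plate top at 11 mm, knob 11 to 39 mm. Lies level left of the spinner; may swap places with the smaller cover
- cover_seat (a point): on the large cover's axis, in the plane of the plate's underside (6 mm above cover): coincides with bowl_rim when seated
- cover_knob (a point): centre of the top of the large cover's knob, 39 mm above cover
- plunger (a joint): travel of the run plunger in m: 0 fully up, 0.020 at the stop; half travel is 0.010. It moves straight down and springs back: 2 N to start it, 6 N at half travel, 10 N at the stop (400 N/m)
- plunger_top (a point): centre of the flat top of the plunger's round grey head (36 mm across, 10 mm thick), moves with it; 96 mm above the table when up, 86 mm at half travel. A 14 mm steel stem under the head carries a thin dark ring 10 mm above its steel collar when up, level with the collar's top at half travel
- small_cover: the smaller cover, same shape and material: plate 78 mm across, same knob; too small for this bowl. Leave alone. Origin: centre of its underside
- tape_roll: bystander: upright roll of surgical tape, 47 mm across, 56 mm high; origin centre of its underside
- brown_vial: bystander: small brown vial with a green band, 24 mm across, 50 mm high; origin centre of its underside
- capped_vial: bystander: small white vial with a copper-brown cap, 25 mm across, 44 mm high; origin centre of its underside
There are look-alikes about, which are no part of the job. Leave any blue look-alike of the cover alone.

How it is judged:
On the way, in this order (a step that is already met when the one before it is completed fails the run):
1. the large cover sits seated and level on the bowl, let go, the plunger still up (distance between cover_seat and bowl_rim below 0.006 m and angle between cover's own z axis and vertical below 0.04 rad and contact force between each of the fingers, the arm and cover below 0.2 N and value of joint plunger below 0.003 m), for 0.3 s.
2. the plunger is held pressed at half travel (value of joint plunger between 0.0065 and 0.0135 m and contact force between any of the fingers, the arm and spinner above 2.5 N and distance between cover_seat and bowl_rim below 0.006 m and angle between cover's own z axis and vertical below 0.04 rad), for 1 s.
At the end, for the whole second after the job is handed in: The robot still presses the plunger (more than 2.5 N) at 10 mm, give or take 3.5 mm; the large cover sits untouched on the bowl, its plate's underside within 6 mm of the rim's centre and tilted less than 0.04 rad (all of step 2 and contact force between each of the fingers, the arm and cover below 0.2 N and linear speed of cover below 0.02 m/s); the arm keeps its last pose, push and grip.
It fails at once if the plunger is pushed to its stop (beyond 17.5 mm) (value of joint plunger above 0.0175 m).
It fails at once if the plunger is pressed while the cover is not seated (value of joint plunger above 0.004 m and not (distance between cover_seat and bowl_rim below 0.006 m and angle between cover's own z axis and vertical below 0.04 rad)).
It fails at once if the cover is dropped (falls free faster than 0.6 m/s) (contact force between each of the fingers, the arm and cover below 0.2 N and linear speed of cover above 0.6 m/s).
It fails at once if the smaller cover, tape roll or a vial is shifted more than 25 mm (distance of any of small_cover, tape_roll, brown_vial, capped_vial from where it was at the start of the episode above 0.025 m).
It also fails if it takes over 48 s, if anything falls off the work surface, if the arm or the gripper's body presses on something with over 40 N, if the wrist force passes 120 N, or if a joint passes its speed limit or range.

ROBOT

A 7-joint arm with a two-finger parallel gripper is mounted at the origin on a cart in front of the work surface, level with it; the furniture and walls round the work are solid. World frame = base frame: x ahead of the robot, y to its left, z up, the work surface at z = 0. Lengths are in m, angles in rad, forces in N, time in s.
With the tool pointing down it reaches from about 0.35 to 0.9 m from the base axis. Payload 8.1 kg.
Tool frame: the origin (TCP) lies midway between the tips of the shut fingers; the grasp point (between the pads) lies 19 mm behind it; z points along the fingers, y is the line along which they close (so a half turn about z gives the same grasp; the last joint's range is limited). The gripper opens to 92 mm and grips with 3 to 60 N. Pads are 19 mm wide; open, the fingers measure 130 mm over their backs; the gripper's body (75 mm by 190 mm) begins 47 mm behind the grasp point.
Start: joints at [1.053, 0.434, 0.025, 1.573, -0.012, 1.134, -0.075], TCP at [0.252, -0.572, 0.227] pointing down, gripper open.
Joint ranges: [-2.62, 2.62], [-0.44, 2.09], [-1.27, 1.32], [0.08, 2.57], [-1.32, 4.46], [0.12, 2], [-2.74, 2.74]. Speed limits (rad/s): [2.22, 2.22, 3.01, 3.01, 3.14, 3.14, 3.14].

INTERFACE

Orientations are given as a rotation vector (axis times angle).
In Python, from cell import arm gives the robot as it stands.
- The arm moves only by the tool send_rows, never from a script. Its argument "increments" is a list of rows, each a list of 3 entries, a list of its own where there are three numbers: the finger opening in cm, from 0 to 9.18, then the shift along the tool's x, y, z in cm, then the turn, a rotation vector about the tool's x, y, z in rad. A call has 1 to 5 rows; each row shifts and turns the commanded pose from where the row before left it, along the tool's axes as they then stand; what a row does not reach is not made up. A row lasts 1/10 s, in which the tool goes at most 50 mm and 8.59 degrees, less where a joint would pass 70% of its speed; a pose out of reach is approached as far as the arm can. A call is refused whole if a number of a shift passes 5 or a number of a turn 0.15, either way. A call with a gripper value outside its range is refused whole. The fingers move at their own pace and stop on an object; "force" is the grip in N (left out, the last holds). Time passes only in rows, so rows that do not move let the fingers close. It gives the time, the measured TCP pose, the force, the opening and the grip force at its end, in the units of the state.
- arm.observe(): the state, without advancing time (a new reading comes with each control period).
- arm.get_image(name): name is "scene" or "top" or "wrist"; returns the picture (400x640x3 uint8, red, green, blue); there is no depth.
- arm.camera_params(name): a dict with "camera_matrix" (3x3 intrinsics, pixels), "k1" (the pictures are not rectified: a ray, as slopes to the right and down, at radius r is drawn at 1 + k1 r^2 times it, then the intrinsics apply), "R" (3x3) and "t" (3): a world point X has camera coordinates R X + t. Camera axes: x right, y down, z forward; pixel columns grow to the right and rows downward; lengths in m; the calibration is good to about 2 mm. A picture is of the moment at which its call begins: read the wrist's pose just before it. camera_params takes no time and is no camera call; for the wrist camera it gives the pose at the moment of the call.
- arm.sign_off(): hands the job in; it is judged then, once.
The state is a dict: "clock": time; "joints": joint angles; "dq": joint speeds; "joint_efforts": joint torques, N m; "position": TCP position; "ee_rot": TCP orientation; "force": force on the tool from outside, world axes, zero at the start; "ft_torque": the same for the moment, N m; "width": opening from 0.0 (shut) to 1.0 (fully open); "gripper_force": force on a finger pad.
Only numpy, scipy, OpenCV 4.12 (cv2) and the standard library are available. Lean on these libraries where they do the work, as an engineer would, in place of code of your own. Each camera call takes 0.05 s, during which the arm holds its last target. There are 200 camera calls.

## Working session

There is one attempt and no reset: what is moved stays moved. The work goes in short steps, Python scripts to look and compute and a tool call to move; the robot and the scene stay as the last step left them, time stands still between calls to the robot, and variables do not carry over. Pictures are saved under pics/ and viewed, at most 10 in all, crops included, and the job is handed in when it is done.

Besides the shell and the picture viewer there is one more tool, called after "Request:" as name(argument=value, ...) on one line, values as JSON. send_rows: Moves the arm, as the interface text tells. Its arguments: {"type":"object","properties":{"increments":{"type":"array"},"force":{"type":"number"}},"required":["increments"]}

```bash
mkdir -p pics; ls; cat > h.py <<'E'
import numpy as np, cv2
from cell import arm
from scipy.spatial.transform import Rotation as Ro
def save(n,f):
    p=arm.camera_params(n); im=arm.get_image(n); cv2.imwrite('pics/'+f,im[:,:,::-1]); return im,p
def ray(p,u,v):
    K=np.array(p["camera_matrix"]);R=np.array(p["R"]);t=np.array(p["t"])
    d=np.array([(u-K[0,2])/K[0,0],(v-K[1,2])/K[1,1]]);s=d.copy()
    for _ in range(20): s=d/(1+p["k1"]*(s@s))
    return -R.T@t, R.T@np.array([s[0],s[1],1])
def atz(p,u,v,z):
    c,d=ray(p,u,v); return c+d*(z-c[2])/d[2]
def proj(p,X):
    K=np.array(p["camera_matrix"]);x=np.array(p["R"])@np.array(X)+np.array(p["t"]);s=x[:2]/x[2]
    s=s*(1+p["k1"]*(s@s)); return K[:2,:2]@s+K[:2,2]
E
python3 - <<'E'
from h import *
import json
o=arm.observe(); print({k:np.round(v,3).tolist() for k,v in o.items()})
for n in("top","scene"):
    im,p=save(n,n+"0.png"); print(n,{k:np.round(v,3).tolist() for k,v in p.items()})
E
```

```text
pics
{'clock': 0.0, 'joints': [1.053, 0.435, 0.025, 1.574, -0.012, 1.134, -0.075], 'dq': [0.001, -0.0, -0.0, -0.001, -0.001, -0.0, 0.002], 'joint_efforts': [-0.002, -66.787, 0.984, -31.447, -0.06, 0.043, 0.0], 'position': [0.252, -0.572, 0.226], 'ee_rot': [-3.073, -0.646, 0.001], 'force': [0.085, 0.752, 0.768], 'ft_torque': [-0.047, -0.038, -0.039], 'gripper_force': 0.0, 'width': 0.998}
top {'camera_matrix': [[368.412, 0.0, 316.536], [0.0, 368.412, 192.35], [0.0, 0.0, 1.0]], 'k1': -0.07, 'R': [[-0.028, -1.0, 0.001], [-0.977, 0.027, -0.212], [0.211, -0.007, -0.977]], 't': [0.233, 0.458, 0.911]}
scene {'camera_matrix': [[400.647, 0.0, 324.525], [0.0, 400.647, 207.796], [0.0, 0.0, 1.0]], 'k1': -0.08, 'R': [[-0.831, -0.556, 0.024], [-0.298, 0.408, -0.863], [0.47, -0.724, -0.504]], 't': [0.517, 0.115, 1.037]}
```

View pics/top0.png

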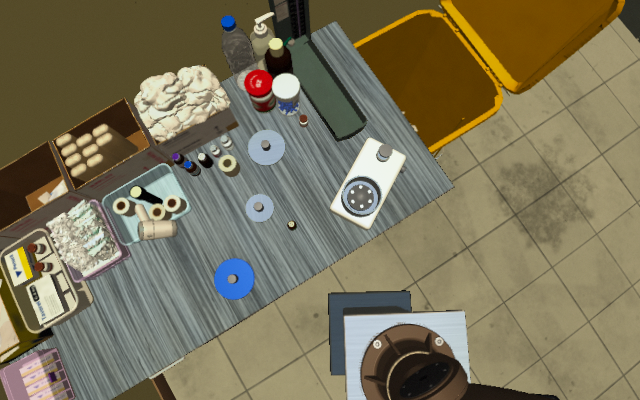

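View pics/scene0.png

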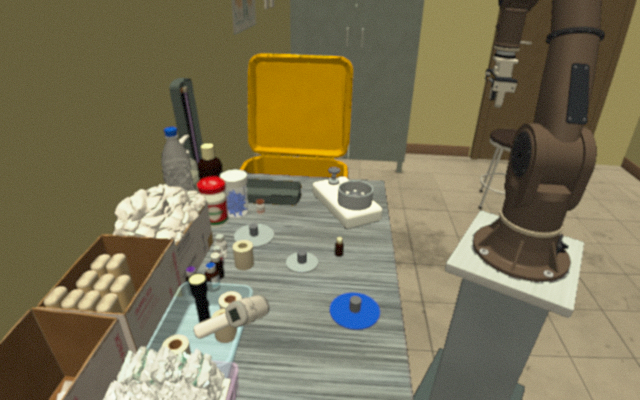

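```bash
python3 - <<'E'
from h import *
p=arm.camera_params("top"); s=arm.camera_params("scene"); im=cv2.imread('pics/top0.png')
for nm,(u,v),z in [("big knob",(265.5,145),.039),("big plate",(266,147.5),.011),("small knob",(258,206.5),.039),("blue",(234,279),.011),("bowl",(361,196),.095),("plunger",(385,152),.096),("capped",(303,119),.044),("brown",(291.5,224),.05),("tape",(229,164),.056)]:
    X=atz(p,u,v,z); print(nm,X.round(3), "scene px",proj(s,X).round(0))
for a,b in [((247,147.5),(285,147.5)),((245,208),(273.5,208)),((214,279),(255,279))]:
    print(np.linalg.norm(atz(p,*a,.011)-atz(p,*b,.011)))
c=cv2.resize(im[90:240,210:420],None,fx=3.8,fy=3.8,interpolation=cv2.INTER_CUBIC); cv2.imwrite('pics/crop1.png',c)
E
```

```text
big knob [0.602 0.355 0.039] scene px [256. 226.]
big plate [0.605 0.357 0.011] scene px [255. 235.]
small knob [0.433 0.374 0.039] scene px [303. 252.]
blue [0.249 0.441 0.011] scene px [356. 309.]
bowl [0.442 0.111 0.095] scene px [357. 189.]
plunger [0.555 0.044 0.096] scene px [336. 170.]
capped [0.673 0.252 0.044] scene px [262. 201.]
brown [0.383 0.287 0.05 ] scene px [341. 238.]
tape [0.546 0.449 0.056] scene px [246. 245.]
0.10635708865698176
0.07695147452363027
0.1072511373937469
```

View pics/crop1.png

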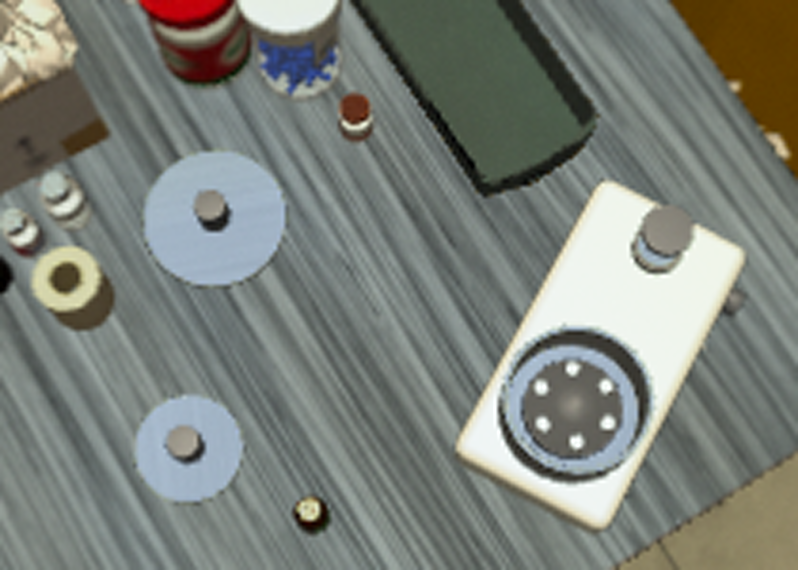

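Candidates for the cover: large steel (266,147), 106 mm across; small steel (259,208), 77 mm; blue (234,279), 107 mm, a look-alike. The crop confirms that the steel one at (266,147) fits. The bowl is at (361,196) and the plunger at (385,152). They measure 131 mm apart, against a nominal 132.

Request:
send_rows(increments=[[5.5,[3.1,-3.2,0],[0,0,0.138]],[5.5,[2.7,-3.6,0],[0,0,0.138]],[5.5,[2.1,-4.0,0],[0,0,0.138]],[5.5,[1.6,-4.2,0],[0,0,0]],[5.5,[1.6,-4.2,0],[0,0,0]]])

```text
clock: 0.6
position: [0.3309, -0.3598, 0.2265]
ee_rot: [-3.141, -0.001, 0.0]
force: [1.2, -0.2, 0.2]
width: 0.623
gripper_force: 0.0
```

Request:
send_rows(increments=[[5.5,[1.6,-4.2,0],[0,0,0]],[5.5,[1.6,-4.2,0],[0,0,0]],[5.5,[1.6,-4.2,0],[0,0,0]],[5.5,[1.6,-4.2,0],[0,0,0]],[5.5,[1.6,-4.2,0],[0,0,0]]])

```text
clock: 1.1
position: [0.4106, -0.1499, 0.2267]
ee_rot: [3.141, 0.001, -0.0]
force: [1.1, -0.1, 0.8]
width: 0.598
gripper_force: 0.0
```

Request:
send_rows(increments=[[5.5,[1.6,-4.2,0],[0,0,0]],[5.5,[1.6,-4.2,0],[0,0,0]],[5.5,[1.6,-4.2,0],[0,0,0]],[5.5,[1.6,-4.2,0],[0,0,0]],[5.5,[1.6,-4.2,0],[0,0,0]]])

```text
clock: 1.6
position: [0.4905, 0.0601, 0.2266]
ee_rot: [3.141, 0.001, -0.0]
force: [0.7, -0.7, 0.0]
width: 0.599
gripper_force: 0.0
```

Request:
send_rows(increments=[[5.5,[1.6,-4.2,0],[0,0,0]],[5.5,[1.6,-4.2,0],[0,0,0]],[5.5,[1.6,-4.2,0],[0,0,0]],[5.5,[1.6,-4.2,0],[0,0,0]],[5.5,[1.6,-4.2,0],[0,0,0]]])

```text
clock: 2.1
position: [0.5705, 0.27, 0.2262]
ee_rot: [3.141, 0.001, -0.001]
force: [-0.1, -0.1, 0.4]
width: 0.599
gripper_force: 0.0
```

Request:
send_rows(increments=[[5.5,[1.6,-4.2,2],[0,0,0]],[5.5,[1.6,-4.2,3],[0,0,0]],[5.5,[0,0,3],[0,0,0]],[5.5,[0,0,0],[0,0,0]]])

```text
clock: 2.5
position: [0.5981, 0.3487, 0.1434]
ee_rot: [3.137, 0.004, -0.012]
force: [0.1, -0.8, -0.4]
width: 0.598
gripper_force: 0.0
```

```bash
python3 - <<'E'
from h import *
im,p=save("wrist","w1.png"); o=arm.observe(); print(o["position"].round(4) if hasattr(o["position"],'round') else o["position"],np.round(o["joints"],2))
print({k:np.round(v,3).tolist() for k,v in p.items()})
print(proj(p,[.602,.355,.039]))
E
```

```text
[0.5996 0.3481 0.1464] [-0.41  0.64 -0.32  1.45  0.21  1.09 -2.34]
{'camera_matrix': [[304.746, 0.0, 321.563], [0.0, 304.746, 201.986], [0.0, 0.0, 1.0]], 'k1': -0.038, 'R': [[0.003, -1.0, 0.004], [-0.962, -0.002, 0.272], [-0.272, -0.005, -0.962]], 't': [0.347, 0.564, 0.474]}
[315.30523803 196.11529426]
```

View pics/w1.png

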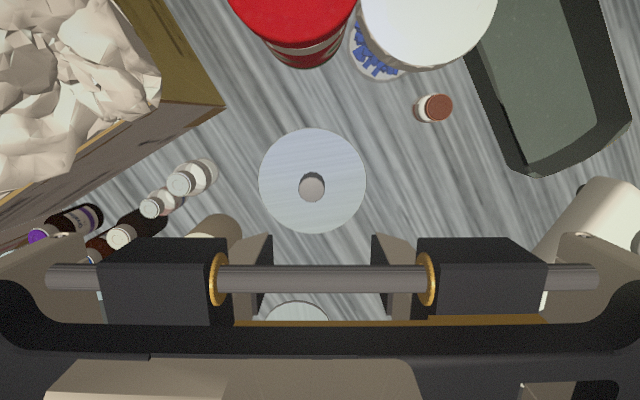

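```bash
python3 - <<'E'
from h import *
p=arm.camera_params("wrist"); im=cv2.imread('pics/w1.png')
print(arm.observe()["position"])
print("knob",atz(p,312,188,.039),"plate",atz(p,312.3,180.5,.011))
g=cv2.cvtColor(im,cv2.COLOR_BGR2GRAY)
c=cv2.HoughCircles(g[100:260,230:400],cv2.HOUGH_GRADIENT_ALT,1,10,param1=100,param2=.7,minRadius=8,maxRadius=70)
if c is not None:
  for q in c[0]: print(q+[230,100,0], atz(p,q[0]+230,q[1]+100,.011 if q[2]>30 else .039))
cv2.imwrite('pics/crop2.png',cv2.resize(im[120:245,250:375],None,fx=4,fy=4))
E
```

```text
[0.59957666 0.34812519 0.14638578]
knob [0.61048626 0.35753974 0.039     ] plate [0.61156061 0.35800025 0.011     ]
[311.         185.          54.99233627] [0.60705032 0.35930895 0.011     ]
[351.         178.          21.02127838] [0.61959031 0.32296933 0.039     ]
[311.         185.          13.49387932] [0.61322299 0.35841068 0.039     ]
```

View pics/crop2.png

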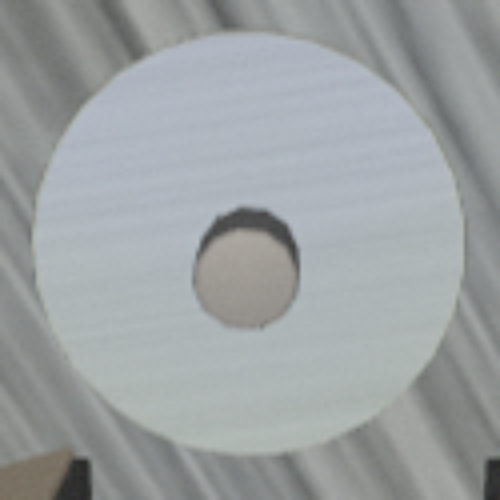

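```bash
cat >> h.py <<'E'
def circ(im,box):
    x0,y0,x1,y1=box; g=cv2.GaussianBlur(cv2.cvtColor(im,cv2.COLOR_RGB2GRAY),(3,3),0)[y0:y1,x0:x1]
    e=cv2.Canny(g,40,100); cs,_=cv2.findContours(e,cv2.RETR_LIST,cv2.CHAIN_APPROX_NONE)
    for c in cs:
        if len(c)>25:
            (a,b),(w,h),_=cv2.fitEllipse(c); print(len(c),round(a+x0,1),round(b+y0,1),round(w,1),round(h,1))
E
python3 - <<'E'
from h import *
im,p=save("wrist","w2.png"); circ(im,(240,110,380,250))
b=im[120:245,250:375].astype(int); m=(abs(b[:,:,0]-b[:,:,2])<60)&(b[:,:,0]>b[:,:,2]+3)
m[:40]=0;m[:,:40]=0;m[95:]=0;m[:,90:]=0
ys,xs=np.nonzero(m); print(len(xs),xs.mean()+250,ys.mean()+120, atz(p,xs.mean()+250,ys.mean()+120,.039),xs.min()+250,xs.max()+250,ys.min()+120,ys.max()+120)
print(arm.observe()["position"])
imt,pt=save("top","t2.png"); circ(imt,(240,120,300,175))
E
```

```text
26 323.6 243.2 1.7 13.8
54 381.2 300.9 17.0 135.5
64 295.4 95.8 24.7 281.4
83 324.1 235.1 12.3 42.8
48 285.8 237.1 1.3 26.0
73 243.4 238.5 17.4 42.9
51 367.6 218.6 1.3 26.5
61 249.2 215.0 1.5 33.1
68 310.9 188.7 21.2 22.4
80 310.8 188.1 27.0 30.0
84 310.8 188.1 27.3 30.6
124 359.3 153.3 1.8 61.8
56 340.3 127.8 1.5 28.5
73 371.6 127.9 2.4 32.2
94 367.6 134.1 2.3 46.2
44 348.7 121.2 1.5 21.7
482 329.1 178.0 66.3 125.3
51 274.0 122.6 1.4 26.7
513 294.7 185.7 74.5 135.4
485 310.4989690721649 190.05773195876287 [0.60859946 0.35889449 0.039     ] 298 323 176 202
[0.60084048 0.34826292 0.14871001]
28 285.2 167.0 1.3 15.1
29 253.2 167.0 1.2 15.7
39 289.8 165.3 2.3 19.0
36 245.6 163.9 1.5 18.9
44 293.1 161.2 2.9 18.3
49 265.2 144.6 9.5 10.9
45 291.8 146.3 2.2 23.2
42 292.6 143.3 1.2 22.3
36 294.4 141.3 1.3 18.5
102 265.9 147.3 33.8 37.3
393 270.4 144.2 42.4 58.5
34 275.5 121.5 0.0 1.0
31 291.3 123.1 6.2 11.0
45 259.4 122.2 2.6 12.3
```

Request:
send_rows(increments=[[5.5,[0.6,-1.0,0],[0,0,0]],[5.5,[0,0,3],[0,0,0]],[5.5,[0,0,3],[0,0,0]],[5.5,[0,0,2],[0,0,0]],[5.5,[0,0,0],[0,0,0]]])

```text
clock: 3.15
position: [0.6067, 0.3574, 0.0682]
ee_rot: [3.14, -0.001, -0.002]
force: [-1.0, 0.0, 0.4]
width: 0.601
gripper_force: 0.0
```

```bash
python3 - <<'E'
from h import *
im,p=save("wrist","w3.png"); o=arm.observe();print(o["position"],o["ee_rot"])
for dx in(-.01,0,.01): print(proj(p,np.array(o["position"])+[dx,0,0]))
E
```

```text
[0.60753266 0.35831024 0.0700835 ] [ 3.14124559e+00 -1.06155596e-03  7.33256480e-04]
[322.00878481 266.12044855]
[322.00692925 249.85835384]
[322.00491017 233.04411377]
```

View pics/w3.png

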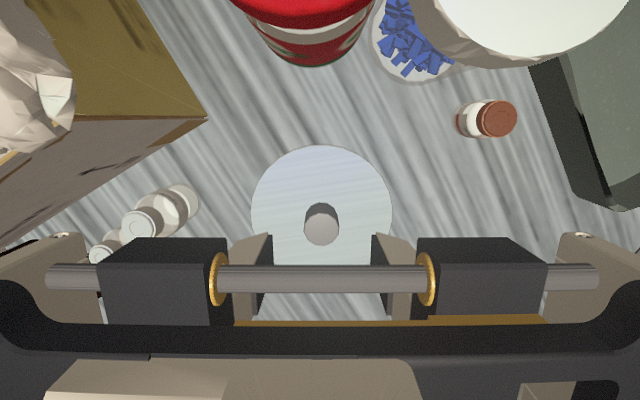

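```bash
python3 - <<'E'
from h import *
p=arm.camera_params("wrist"); print(atz(p,321,229.5,.039),atz(p,321,212,.011),arm.observe()["position"])
im=cv2.cvtColor(cv2.imread('pics/w3.png'),cv2.COLOR_BGR2RGB); circ(im,(295,195,350,250))
E
```

```text
[0.60811241 0.35987205 0.039     ] [0.61153264 0.35992347 0.011     ] [0.60753266 0.35831024 0.0700835 ]
78 321.1 224.7 23.7 30.5
113 321.0 224.1 36.1 43.6
117 321.0 224.2 36.5 44.2
```

Request:
send_rows(increments=[[5.5,[0.1,-0.1,2.5],[0,0,0]],[5.5,[0,0,1.8],[0,0,0]],[5.5,[0,0,1.0],[0,0,0]],[5.5,[0,0,0],[0,0,0]],[5.5,[0,0,0],[0,0,0]]])

```text
clock: 3.7
position: [0.6089, 0.3608, 0.0177]
ee_rot: [-3.14, -0.001, -0.003]
force: [0.5, 0.6, 0.5]
width: 0.603
gripper_force: 0.0
```

Request:
send_rows(increments=[[5.5,[0,0,0.3],[0,0,0]],[1.5,[0,0,0],[0,0,0]],[1.5,[0,0,0],[0,0,0]],[1.5,[0,0,0],[0,0,0]],[1.5,[0,0,0],[0,0,0]]], force=30)

```text
clock: 4.2
position: [0.608, 0.3603, 0.0131]
ee_rot: [3.141, 0.001, 0.0]
force: [-0.1, -1.9, 0.7]
width: 0.302
gripper_force: 0.6
```

Request:
send_rows(increments=[[1.5,[0,0,0],[0,0,0]],[1.5,[0,0,0],[0,0,0]],[1.5,[0,0,-1],[0,0,0]],[1.5,[0,0,-1.5],[0,0,0]],[1.5,[0,0,0],[0,0,0]]])

```text
clock: 4.7
position: [0.6094, 0.3618, 0.0412]
ee_rot: [-3.139, -0.001, -0.006]
force: [0.7, 0.6, -0.9]
width: 0.252
gripper_force: 30.0
```

Request:
send_rows(increments=[[1.5,[0,0,-2],[0,0,0]],[1.5,[0,0,-3],[0,0,0]],[1.5,[0,0,-4],[0,0,0]],[1.5,[0,0,-4],[0,0,0]],[1.5,[-1.5,1.5,-2],[0,0,0]]], force=40)

```text
clock: 5.2
position: [0.5948, 0.3481, 0.1923]
ee_rot: [-3.137, -0.003, -0.008]
force: [0.1, 1.2, -0.4]
width: 0.247
gripper_force: 40.0
```

Request:
send_rows(increments=[[1.5,[-2,2,0],[0,0,0]],[1.5,[-2.5,2.5,0],[0,0,0]],[1.5,[-2.5,2.5,0],[0,0,0]],[1.5,[-2.5,2.5,0],[0,0,0]],[1.5,[-2.5,2.5,0],[0,0,0]]])

```text
clock: 5.7
position: [0.472, 0.2244, 0.1884]
ee_rot: [-3.141, -0.001, -0.001]
force: [-0.3, -0.3, -0.7]
width: 0.253
gripper_force: 40.0
```

Request:
send_rows(increments=[[1.5,[-2.5,2.5,0],[0,0,0]],[1.5,[-2.5,2.5,0],[0,0,0]],[1.5,[-2.5,2.5,0],[0,0,0]],[1.5,[-2,2,0],[0,0,0]],[1.5,[-1.5,1.5,0],[0,0,0]]])

```text
clock: 6.2
position: [0.3618, 0.1139, 0.1883]
ee_rot: [3.141, 0.0, 0.001]
force: [0.4, -0.1, 0.1]
width: 0.254
gripper_force: 40.0
```

Request:
send_rows(increments=[[1.5,[-0.4,0.5,0],[0,0,0]],[1.5,[0,0,0],[0,0,0]],[1.5,[0,0,0],[0,0,0]]])

```text
clock: 6.5
position: [0.3602, 0.111, 0.1884]
ee_rot: [-3.141, -0.002, -0.002]
force: [-0.6, 0.2, -0.6]
width: 0.253
gripper_force: 40.0
```

```bash
python3 - <<'E'
from h import *
arm.get_image("wrist")
im,p=save("wrist","w4.png"); o=arm.observe();print(o["position"],o["ee_rot"],o["width"],o["gripper_force"])
print(proj(p,[.445,.114,.095]))
E
```

```text
[0.36001047 0.11111672 0.18813018] [-3.14092246e+00 -2.35920200e-03 -1.00902995e-03] 0.2522724828587223 39.99936103820801
[319.75542464 101.04656411]
```

View pics/w4.png

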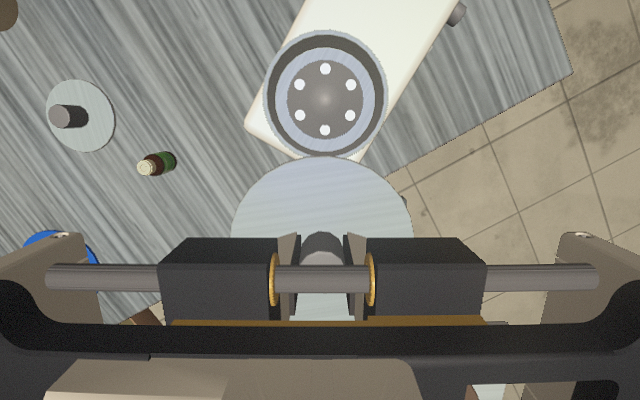

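```bash
cat > fit.py <<'E'
from h import *
from scipy.optimize import least_squares
def edge(im,p,c0,r,z,angs,band=.008):
    g=cv2.GaussianBlur(cv2.cvtColor(im,cv2.COLOR_RGB2GRAY),(3,3),0).astype(np.float32); c=np.array(c0,float)
    for it in range(4):
        P=[]
        for a in angs:
            d=np.array([np.cos(a),np.sin(a)]); rr=np.arange(r-band,r+band,.0004)
            uv=np.array([proj(p,[*(c+d*s),z]) for s in rr],np.float32)
            v=cv2.remap(g,uv[:,0],uv[:,1],cv2.INTER_LINEAR).ravel(); gr=abs(np.gradient(v))
            P.append(c+d*rr[gr.argmax()])
        P=np.array(P); s=least_squares(lambda q:np.hypot(*(P-q[:2]).T)-q[2],[*c,r],loss='soft_l1',f_scale=.0005)
        c=s.x[:2]
    return s.x, np.median(abs(s.fun))
E
python3 - <<'E'
from fit import *
im=cv2.imread('pics/w4.png')[:,:,::-1].copy(); p=arm.camera_params("wrist"); T=arm.observe()["position"]
D=np.deg2rad
print("bowl outer",edge(im,p,[.447,.113],.050,.095,D(np.arange(-100,110,6))))
print("bowl outer all",edge(im,p,[.447,.113],.050,.095,D(np.arange(-180,180,6))))
for dz in(-.003,-.005,-.001): print("plate",edge(im,p,T[:2],.053,T[2]+dz,D(np.r_[-75:-30:4,30:75:4])),edge(im,p,T[:2],.053,T[2]+dz,D(np.arange(-75,76,5))),T)
t=cv2.imread('pics/top0.png')[:,:,::-1].copy();pt=arm.camera_params("top")
print("top bowl",edge(t,pt,[.443,.112],.050,.095,D(np.arange(-180,180,6))),"cover",edge(t,pt,[.605,.357],.053,.011,D(np.arange(-180,180,6))))
print("top plunger",edge(t,pt,[.555,.044],.018,.096,D(np.arange(-180,180,10)),.005))
E
```

```text
bowl outer (array([0.447179  , 0.10985541, 0.04591898]), np.float64(0.00013881170446535668))
bowl outer all (array([0.44735047, 0.10987765, 0.04585215]), np.float64(0.000183109049779695))
plate (array([0.35943966, 0.1124046 , 0.05250613]), np.float64(0.00015910687519834002)) (array([0.3607338 , 0.11239212, 0.05203403]), np.float64(0.00037429957708325773)) [0.36001047 0.11111672 0.18813018]
plate (array([0.3588036 , 0.11238405, 0.05303376]), np.float64(0.00010005763876757418)) (array([0.36061865, 0.11236225, 0.05213726]), np.float64(0.000686246672626338)) [0.36001047 0.11111672 0.18813018]
plate (array([0.36048898, 0.11236505, 0.05181994]), np.float64(3.3107771286369075e-05)) (array([0.36219354, 0.11238183, 0.05096975]), np.float64(0.0005454098587978073)) [0.36001047 0.11111672 0.18813018]
top bowl (array([0.44208643, 0.11208635, 0.05102976]), np.float64(0.0009948931842206112)) cover (array([0.60743143, 0.35726989, 0.05195412]), np.float64(0.00044589505608972485))
top plunger (array([0.55828218, 0.0436876 , 0.01805565]), np.float64(0.0004247877561273303))
```

Request:
send_rows(increments=[[1.5,[-1.2,0,2],[0,0,0]],[1.5,[0,0,3],[0,0,0]],[1.5,[0,0,1],[0,0,0]],[1.5,[0,0,0],[0,0,0]],[1.5,[0,0,0],[0,0,0]]])

```text
clock: 7.1
position: [0.3478, 0.1107, 0.1285]
ee_rot: [-3.141, -0.002, -0.0]
force: [1.3, 0.1, -0.5]
width: 0.253
gripper_force: 40.0
```

```bash
python3 - <<'E'
from fit import *
arm.get_image("wrist")
im,p=save("wrist","w5.png"); T=np.array(arm.observe()["position"]);print(T)
D=np.deg2rad
print("inner",edge(im,p,[.447,.110],.046,.095,D(np.arange(-80,81,5)),.003))
print("outer",edge(im,p,[.447,.110],.050,.095,D(np.arange(-80,81,5)),.002))
for dz in(-.003,-.005): print("plate",edge(im,p,T[:2],.053,T[2]+dz,D(np.r_[-75:-30:4,30:75:4]),.004))
t=arm.get_image("top");pt=arm.camera_params("top")
t=cv2.imread('pics/top0.png')[:,:,::-1].copy()
print("top bowl",edge(t,pt,[.443,.112],.050,.095,D(np.arange(-180,180,6)),.003),edge(t,pt,[.443,.112],.046,.095,D(np.arange(-180,180,6)),.003))
for n,q,c,r,z in (("w",p,[.447,.110],.05,.095),("w",p,[.447,.110],.046,.095),("w",p,T[:2],.053,T[2]-.004)):
    for a in np.arange(0,360,6): cv2.circle(im,tuple(int(round(v)) for v in proj(q,[c[0]+r*np.cos(D(a)),c[1]+r*np.sin(D(a)),z])),1,(255,0,0),-1)
cv2.imwrite('pics/w5o.png',im[:,:,::-1])
E
```

```text
[0.34807822 0.11066549 0.12884667]
inner (array([0.43073625, 0.10874847, 0.04940273]), np.float64(0.001377011971357936))
outer (array([0.43696104, 0.10980038, 0.0508551 ]), np.float64(0.001307340266246737))
plate (array([0.3473796 , 0.11204718, 0.05258566]), np.float64(0.0001802937565589073))
plate (array([0.34634197, 0.11197448, 0.05330908]), np.float64(0.00011431006294609566))
top bowl (array([0.44161375, 0.11186776, 0.05031586]), np.float64(0.0007474963495363585)) (array([0.44534191, 0.10969402, 0.047871  ]), np.float64(0.0006190360675018373))
```

View pics/w5o.png

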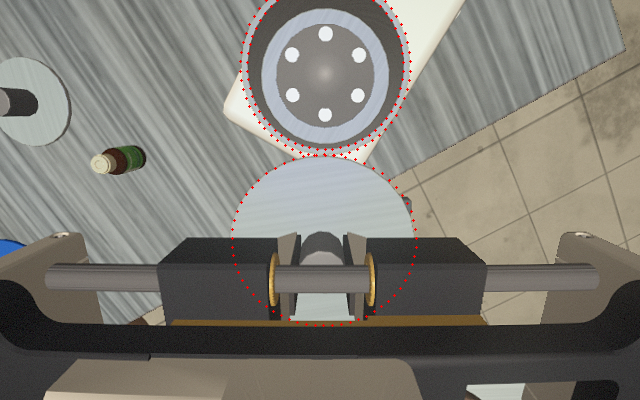

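```bash
python3 - <<'E'
from fit import *
im=cv2.imread('pics/w5.png')[:,:,::-1].copy(); p=arm.camera_params("wrist"); D=np.deg2rad
A=np.r_[45:141:4];A=D(np.r_[A,-A])
for c in([.447,.110],[.445,.112]):
  print("inner",edge(im,p,c,.046,.095,A,.003),"outer",edge(im,p,c,.050,.095,A,.003))
print(proj(p,[.447,.11,.095]))
s=cv2.imread('pics/scene0.png')[:,:,::-1].copy();ps=arm.camera_params("scene");pt=arm.camera_params("top")
t=cv2.imread('pics/top0.png')[:,:,::-1].copy()
Al=D(np.arange(-180,180,6))
print("scene outer",edge(s,ps,[.447,.110],.050,.095,Al,.003),"cover",edge(s,ps,[.608,.36],.053,.011,Al,.006))
E
```

```text
inner (array([0.44728516, 0.10968595, 0.04598754]), np.float64(0.0001707741632541518)) outer (array([0.44719895, 0.10964776, 0.04960127]), np.float64(0.00023570543198602606))
inner (array([0.44740447, 0.10971485, 0.0459639 ]), np.float64(0.00017591098819463857)) outer (array([0.44728866, 0.11178047, 0.0478864 ]), np.float64(0.00019230701642211634))
[324.74316933  70.36933332]
scene outer (array([0.4452032 , 0.11517725, 0.04830369]), np.float64(0.0009490431770440323)) cover (array([0.60918424, 0.35781969, 0.0523512 ]), np.float64(0.0010271196085711552))
```

Request:
send_rows(increments=[[1.5,[2,0.2,0],[0,0,0]],[1.5,[2.5,0,0],[0,0,0]],[1.5,[2.5,0,0],[0,0,0]],[1.5,[2,0,0],[0,0,0]],[1.5,[1,0,0],[0,0,0]]])

```text
clock: 7.75
position: [0.4494, 0.1083, 0.1287]
ee_rot: [-3.141, 0.0, -0.003]
force: [-0.4, 0.1, -2.1]
width: 0.253
gripper_force: 40.0
```

Request:
send_rows(increments=[[1.5,[0,0,0],[0,0,0]],[1.5,[0,0,0],[0,0,0]],[1.5,[0,0,0],[0,0,0]]])

```text
clock: 8.05
position: [0.446, 0.1082, 0.128]
ee_rot: [3.141, 0.002, -0.001]
force: [0.1, 1.5, -0.9]
width: 0.254
gripper_force: 40.0
```

```bash
python3 - <<'E'
from fit import *
arm.get_image("wrist")
im,p=save("wrist","w6.png"); T=np.array(arm.observe()["position"]);print(T,arm.observe()["force"])
D=np.deg2rad
for dz in(-.003,-.005): print("plate",edge(im,p,T[:2],.053,T[2]+dz,D(np.r_[-75:-30:4,30:75:4]),.004))
E
```

```text
[0.44634839 0.10824806 0.12805845] [-0.14148781 -0.69373919 -1.38873058]
plate (array([0.44711756, 0.10945816, 0.05208059]), np.float64(0.00020478353757561255))
plate (array([0.446398  , 0.10946343, 0.0527093 ]), np.float64(0.00025653636925940596))
```

Request:
send_rows(increments=[[1.5,[0.05,0,1],[0,0,0]],[1.5,[0,0,0.7],[0,0,0]],[1.5,[0,0,0.3],[0,0,0]],[1.5,[0,0,0.2],[0,0,0]],[1.5,[0,0,0],[0,0,0]]])

```text
clock: 8.65
position: [0.4474, 0.1082, 0.1056]
ee_rot: [3.141, 0.001, -0.001]
force: [0.1, 0.2, -1.2]
width: 0.251
gripper_force: 40.0
```

Request:
send_rows(increments=[[1.5,[0,0,0.1],[0,0,0]],[1.5,[0,0,0.1],[0,0,0]],[1.5,[0,0,0],[0,0,0]]])

```text
clock: 8.95
position: [0.4477, 0.1082, 0.104]
ee_rot: [3.142, 0.001, 0.0]
force: [-1.3, 0.4, -0.9]
width: 0.25
gripper_force: 40.0
```

Request:
send_rows(increments=[[1.5,[0,0,0.1],[0,0,0]],[1.5,[0,0,0.1],[0,0,0]],[1.5,[0,0,0],[0,0,0]]])

```text
clock: 9.25
position: [0.4477, 0.1083, 0.1019]
ee_rot: [3.142, 0.001, 0.0]
force: [-0.2, 0.2, -1.0]
width: 0.249
gripper_force: 40.0
```

Request:
send_rows(increments=[[1.5,[0,0,0.1],[0,0,0]],[1.5,[0,0,0],[0,0,0]]])

```text
clock: 9.45
position: [0.4477, 0.1083, 0.1018]
ee_rot: [3.141, 0.001, 0.001]
force: [-4.3, -1.7, 13.8]
width: 0.253
gripper_force: 40.0
```

Request:
send_rows(increments=[[1.5,[0,0,0.1],[0,0,0]],[1.5,[0,0,0],[0,0,0]]])

```text
clock: 9.65
position: [0.4478, 0.1083, 0.1017]
ee_rot: [3.141, 0.001, 0.002]
force: [-9.3, -3.5, 29.7]
width: 0.254
gripper_force: 40.0
```

Request:
send_rows(increments=[[1.5,[0,0,-0.15],[0,0,0]],[2.8,[0,0,0],[0,0,0]],[4.5,[0,0,0],[0,0,0]],[4.5,[0,0,0],[0,0,0]],[4.5,[0,0,0],[0,0,0]]])

```text
clock: 10.15
position: [0.4476, 0.1082, 0.1013]
ee_rot: [3.142, 0.001, -0.001]
force: [-0.5, -0.1, -0.2]
width: 0.475
gripper_force: 0.0
```

Request:
send_rows(increments=[[4.5,[0,0,-0.5],[0,0,0]],[4.5,[0,0,-1.5],[0,0,0]],[4.5,[0,0,-3],[0,0,0]],[4.5,[0,0,-3],[0,0,0]],[4.5,[0,0,0],[0,0,0]]])

```text
clock: 10.65
position: [0.4498, 0.1092, 0.1852]
ee_rot: [-3.14, -0.001, -0.01]
force: [0.4, 0.5, -0.3]
width: 0.491
gripper_force: 0.0
```

```bash
python3 - <<'E'
from fit import *
arm.get_image("wrist")
im,p=save("wrist","w7.png"); T=np.array(arm.observe()["position"]);print(T,arm.observe()["force"])
D=np.deg2rad;A=D(np.r_[-90:-30:4,30:90:4])
print("plate",edge(im,p,[.447,.11],.053,.1,A,.006))
print("pl",proj(p,[.5606,.0427,.096]))
t=arm.get_image("top");cv2.imwrite('pics/t7.png',t[:,:,::-1]); cv2.imwrite('pics/tw7.png',np.vstack([im[:290],cv2.resize(t[110:240,300:460],(640,520))[:300]]))
cv2.imwrite('pics/tw7.png',np.vstack([im[:290],cv2.resize(t[110:240,300:460],(640,520))[:300]])[:,:,::-1])
E
```

```text
[0.44807427 0.10831799 0.18213638] [ 0.52269275  0.75744769 -0.63283119]
plate (array([0.44655342, 0.11093101, 0.05454717]), np.float64(0.0004335348948694105))
pl [411.21607201  64.25028907]
```

View pics/tw7.png

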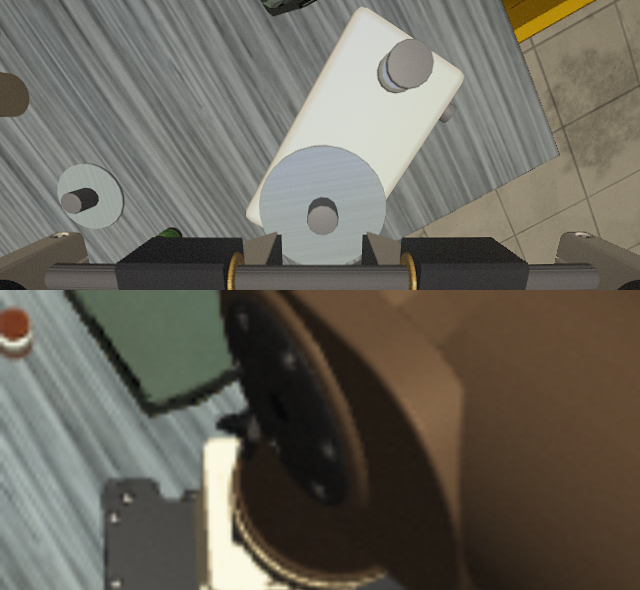

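```bash
python3 - <<'E'
from fit import *
D=np.deg2rad;A=D(np.arange(-88,89,5))
im=arm.get_image("wrist");p=arm.camera_params("wrist");print(arm.observe()["position"])
for z in(.1,.106): print("plate",z,edge(im,p,[.447,.11],.053,z,A,.003),edge(im,p,[.447,.11],.053,z,A,.006))
print("knob px",proj(p,[.447,.1097,.128]))
print("plunger",edge(im,p,[.5606,.0427],.018,.096,D(np.arange(-180,180,8)),.006), edge(im,p,[.5606,.0427],.018,.096,D(np.arange(-100,100,8)),.006))
im,ps=save("scene","s8.png")
for n,c,r,z in(("plate",[.447,.11],.053,.1),): 
    for a in range(0,360,8): print(end=""); cv2.circle(im,tuple(int(round(v)) for v in proj(ps,[c[0]+r*np.cos(D(a)),c[1]+r*np.sin(D(a)),z])),0,(255,0,0),-1)
cv2.imwrite('pics/s8c.png',cv2.resize(im[140:240,290:410],None,fx=5,fy=5,interpolation=cv2.INTER_NEAREST)[:,:,::-1])
E
```

```text
[0.44710158 0.10798931 0.18083727]
plate 0.1 (array([0.44717413, 0.11019782, 0.05339901]), np.float64(0.0003107270149987143)) (array([0.44609772, 0.11057755, 0.05439569]), np.float64(0.0003851356744649266))
plate 0.106 (array([0.4482879 , 0.11036406, 0.05267557]), np.float64(0.0002365242620429031)) (array([0.44759484, 0.11047531, 0.05330557]), np.float64(0.00037561536645640617))
knob px [320.83939909 219.8334814 ]
plunger (array([0.56005214, 0.04468915, 0.01802544]), np.float64(0.0004077747565234893)) (array([0.55803733, 0.04556218, 0.01966507]), np.float64(0.000411227857094517))
```

View pics/s8c.png

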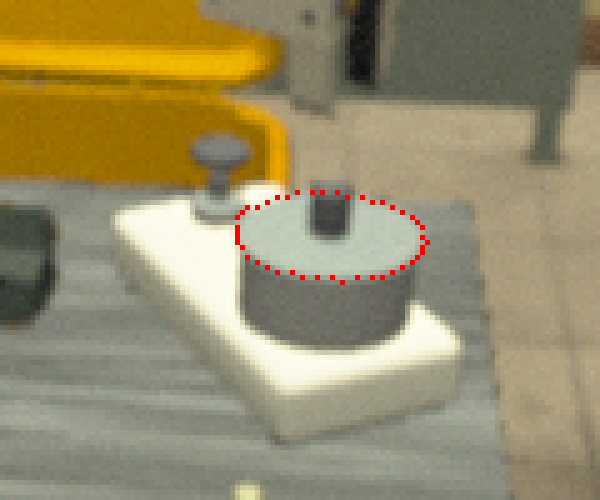

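Request:
send_rows(increments=[[0,[2,1.2,0],[0,0,0]],[0,[3,1.7,0],[0,0,0]],[0,[3,1.7,0],[0,0,0]],[0,[2.3,1.3,0],[0,0,0]],[0,[1,0.5,0],[0,0,0]]], force=20)

```text
clock: 11.4
position: [0.562, 0.0423, 0.1801]
ee_rot: [3.141, -0.003, -0.002]
force: [0.0, 0.5, -0.4]
width: 0.102
gripper_force: 0.0
```

Request:
send_rows(increments=[[0,[0,0,2],[0,0,0]],[0,[0,0,2],[0,0,0]],[0,[0,0,2],[0,0,0]],[0,[0,0,1],[0,0,0]],[0,[0,0,0],[0,0,0]]])

```text
clock: 11.9
position: [0.5591, 0.0446, 0.1098]
ee_rot: [3.141, 0.002, -0.006]
force: [-1.7, 0.1, 0.8]
width: -0.001
gripper_force: 0.0
```

```bash
python3 - <<'E'
from h import *
o=arm.observe(); print(o["position"],o["force"],o["width"],o["ee_rot"])
E
```

```text
[0.55910469 0.04457958 0.10980872] [-1.74474534  0.12252665  0.849353  ] -0.0007267689541763633 [ 3.14133069e+00  2.16316813e-03 -5.76629150e-03]
```

Request:
send_rows(increments=[[0,[0.15,0,0.6],[0,0,0]],[0,[0,0,0.4],[0,0,0]],[0,[0,0,0.2],[0,0,0]],[0,[0,0,0],[0,0,0]],[0,[0,0,0],[0,0,0]]])

```text
clock: 12.4
position: [0.5624, 0.0443, 0.0998]
ee_rot: [-3.142, -0.001, -0.001]
force: [-0.4, -0.9, 0.2]
width: 0.008
gripper_force: 0.0
```

Request:
send_rows(increments=[[0,[0,0,0.3],[0,0,0]],[0,[0,0,0.2],[0,0,0]],[0,[0,0,0],[0,0,0]],[0,[0,0,0],[0,0,0]]])

```text
clock: 12.8
position: [0.5625, 0.0444, 0.0947]
ee_rot: [-3.142, -0.001, -0.001]
force: [0.7, -0.4, 2.6]
width: 0.007
gripper_force: 1.2
```

Request:
send_rows(increments=[[0,[0,0,0.3],[0,0,0]],[0,[0,0,0.3],[0,0,0]],[0,[0,0,0.2],[0,0,0]],[0,[0,0,0],[0,0,0]],[0,[0,0,0],[0,0,0]]])

```text
clock: 13.3
position: [0.5626, 0.0444, 0.0866]
ee_rot: [-3.142, -0.001, -0.001]
force: [0.7, 0.1, 4.9]
width: 0.007
gripper_force: 2.8
```

Request:
send_rows(increments=[[0,[0,0,0.05],[0,0,0]],[0,[0,0,0],[0,0,0]],[0,[0,0,0],[0,0,0]],[0,[0,0,0],[0,0,0]],[0,[0,0,0],[0,0,0]]])

```text
clock: 13.8
position: [0.5626, 0.0444, 0.0862]
ee_rot: [-3.142, -0.001, -0.001]
force: [-0.5, 0.2, 6.2]
width: 0.004
gripper_force: 2.9
```

Request:
send_rows(increments=[[0,[0,0,0],[0,0,0]],[0,[0,0,0],[0,0,0]],[0,[0,0,0],[0,0,0]],[0,[0,0,0],[0,0,0]],[0,[0,0,0],[0,0,0]]])

```text
clock: 14.3
position: [0.5626, 0.0444, 0.0862]
ee_rot: [-3.142, -0.001, -0.001]
force: [-0.2, 1.1, 5.4]
width: 0.006
gripper_force: 2.9
```

Request:
send_rows(increments=[[0,[0,0,0],[0,0,0]],[0,[0,0,0],[0,0,0]],[0,[0,0,0],[0,0,0]],[0,[0,0,0],[0,0,0]],[0,[0,0,0],[0,0,0]]])

```text
clock: 14.8
position: [0.5626, 0.0444, 0.0862]
ee_rot: [-3.141, -0.001, -0.001]
force: [0.3, 0.4, 6.7]
width: 0.005
gripper_force: 2.9
```

```bash
python3 - <<'E'
from h import *
f=[]
for i in range(8): arm.get_image("wrist"); o=arm.observe(); f.append([*o["position"],o["force"][2]])
print(np.mean(f,0),np.std(f,0))
E
```

```text
[0.56256685 0.04440237 0.08616769 5.93009958] [1.39821591e-05 1.16110582e-05 1.34608294e-05 7.09746112e-01]
```

The mean force is 5.9 N at z = 86.2 mm, which matches half travel (6 N at 86 mm). It has held for more than 1.5 s, so I'm handing the job in.

```bash
python3 -c "
from cell import arm
print(arm.sign_off())"
```

```text
the job is handed in; nothing more can be done
None
```

The large cover is seated level on the bowl and let go, and I handed the job in with the arm still holding the run plunger at about half travel (5.9 N, z = 86.2 mm); sign-off returned no verdict.

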